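# Roll a plaster column drum home with a paddle

### The job

Take the paddle from its green mat and with its blade roll the plaster drum gently along the track, over the brass lip and up against the red sprung pad; hold it pressed against the pad with a light, steady push of about 6 N for a good second. Then stand the paddle back upright, wholly on its mat, leaving the drum at rest in the pocket between lip and pad. The plaster is fragile: never push hard, never touch the drum with the hand or lift it off the rails, and leave everything else where it is.

Things in the scene. Friction and masses are not known exactly. Their poses are not given: they have to be found in the camera images.
- drum: the work: white fluted plaster cylinder, 60 mm diameter, 80 mm long, 0.18 to 0.31 kg, lying across the two rails. Origin: middle of its axis, 70 mm above the table; its y axis is the cylinder axis (parallel to the track's y), its x and z axes turn as it rolls. Slight rolling resistance: it stays where it is left on the level rails. More than 16 N on it cracks it.
- paddle: the pusher, 0.22 kg, standing free on the green mat. Origin: on its underside, under the centre of the grip post; z up, +x to the pushing face. Dark wooden post to grip from above: 24 mm along x, 30 mm along y, from 8 to 92 mm above the underside. Foot plate 8 mm thick, 64 mm wide (y), from x = -25 to +52 mm.
- blade (a point): point on the paddle, in the middle of the pushing face's lower edge, 62 mm in +x from the paddle's origin; paddle's axes. The white nylon blade is flat, 64 mm wide (y), 10 mm thick, stands 0 to 62 mm above the paddle's underside, slippery (friction about 0.08); 40 mm of free room between its back and the post.
- track: fixed wooden track. Origin: on the table under it; +x is the rolling direction, from the open tail to the blue backstop; y across, z up. Two level rails, tops 40 mm high, 20 mm wide, centred at y = +-30 mm, from x = -190 to +160 mm. Outer walls 46 mm high, inner faces at y = +-44 mm. A brass stop 8 mm proud at x = -165 mm keeps the drum from rolling off the tail.
- lip (a point): middle of the brass cross lip on the rails, at track x = +50 mm, y = 0, 42 mm above the table; track's axes. Round-topped (radius 4 mm), 2 mm proud of the rails: the drum needs a push of about 1 to 3 N to climb over. Beyond it lies the pocket, level with the rails: a drum in the pocket has its axis beyond track x = +62 mm.
- backstop: blue block fixed across the track's far end, 108 mm high, front face at track x = +150 mm; origin on the table at track x = +160 mm; track's axes. In front it carries a red sprung nylon pad, 64 mm wide, 45 to 95 mm high, facing the drum. A screw sets the pad's free face anywhere from track x = +104 to +124 mm (not measured: find it by feel).
- spring (a point): the pad's spring, at the middle of the backstop's front face, track x = +150 mm, 70 mm above the table, track's axes; it does not move with the pad. It pushes back with 1.5 N when the pad just starts to give, plus 1.5 N per mm of push; 12 mm of travel, then solid (about 20 N). It pushes the pad back when let go, so ease off slowly.
- mat: round green mat fixed on the table, 170 mm in diameter, 3 mm thick; origin: centre of its underside (table level). The paddle's place.
- spare_drum: a second, identical plaster drum standing upright, 60 mm across, 80 mm high; origin under its centre; leave alone
- finial: turned white plaster finial, 68 mm across, 140 mm high; origin under its centre; leave alone
- cone: small white plaster cone, 56 mm across, 85 mm high; origin under its centre; leave alone
- bowl: orange mixing bowl, 110 mm across, 50 mm high; origin under its centre; leave alone
- wax_jar: closed amber jar, 60 mm across, 85 mm high; origin under its centre; leave alone
- brush: brush lying flat, about 200 mm long; origin at its underside; leave alone
- spatula: spatula lying flat, about 280 mm long; origin at its underside; leave alone

How it is judged:
By the outcome, as a careful person would: the job done as asked, in the order asked, and still so for the second after the job is handed in, with the robot touching nothing.
It also fails if it takes over 72 s, if anything falls off the work surface, if the arm or the gripper's body presses on something with over 40 N, if the wrist force passes 120 N, or if a joint passes its speed limit or range.

### The arm

A 6-joint arm with a two-finger parallel gripper is mounted at the origin on the work surface. World frame = base frame: x ahead of the robot, y to its left, z up, the work surface at z = 0. Lengths are in m, angles in degrees, forces in N, time in s.
With the tool pointing down it reaches from about 0.325 to 0.775 m from the base axis. Payload 5.5 kg.
Tool frame: the origin (TCP) lies at the centre of the arm's flange, where the gripper is bolted on; the fingertips stand 182 mm ahead of it and the grasp point (between the pads) lies 163 mm ahead of it; z points along the fingers, y is the line along which they close (so a half turn about z gives the same grasp; the last joint's range is limited). The gripper opens to 88 mm and grips with 3 to 60 N. Pads are 20 mm wide; open, the fingers measure 115 mm over their backs; the gripper's body (75 mm by 178 mm) begins 61 mm behind the grasp point.
Start: joints at [68.829, 5.22, 70.514, -0, 104.267, -3.249], TCP at [0.185, 0.571, 0.405] pointing down, gripper open.
Joint ranges: [-164.24, 164.24], [-49.07, 125.15], [9.68, 141.18], [-86.29, 266.29], [3.28, 154.24], [-151.56, 151.56]. Speed limits (degrees/s): [147.25, 147.25, 172.46, 180, 180, 180].

### API

Orientations are given as [roll, pitch, yaw] about the fixed x, y, z axes, in that order (R = Rz(yaw) Ry(pitch) Rx(roll)).
In Python, from station import r gives the robot as it stands. The module is installed in compiled form; this text tells all that it offers. Calls block until the motion is done:
- r.reach(position, orientation): joint-space move of the TCP to a pose.
- r.servo_line(position, rotation=None, speed=0.15): straight line of the TCP; rotation=None keeps the orientation; speed is the mean speed in m/s.
- r.move_joints(angles): joint-space move.
- r.let_go() and r.grab(squeeze=None): open the fingers fully, or close them until they stop; squeeze is the grip in N (None keeps the last).
- r.wait(seconds).
- r.inverse_kinematics(position, orientation): joint angles nearest the present ones, or None.
- r.sense(): the state.
- r.snapshot(name): name is "scene" or "top" or "wrist"; returns a dict with "frame" (384x512x3 uint8, red, green, blue), "fx", "fy", "cx", "cy" (pixels), "dist_coeffs" ([k1, k2, p1, p2, k3] as OpenCV has them; the pictures are not rectified), "R" (3x3) and "t" (3): a world point X has camera coordinates R X + t. Camera axes: x right, y down, z forward; pixel columns grow to the right and rows downward; lengths in m; the calibration is good to about 2 mm. A picture is of the moment at which its call begins. There is no depth.
A pose or a line that the arm cannot do raises r.IKError and nothing moves.
- r.hand_in(): hands the job in; it is judged then, once.
The state is a dict: "clock": time; "joints": joint angles; "joint_vel": joint speeds; "joint_torque": joint torques, N m; "tcp_pos": TCP position; "orientation": TCP orientation; "contact_force": force on the tool from outside, world axes, zero at the start; "torque": the same for the moment, N m; "opening": finger opening in m; "gripper_force": force on a finger pad.
Only numpy, scipy, OpenCV 4.12 (cv2) and the standard library are available. Lean on these libraries where they do the work, as an engineer would, in place of code of your own. Each camera call takes 0.05 s, during which the arm holds its last target. There are 200 camera calls.

## Working session

There is one attempt and no reset: what is moved stays moved. The work goes in short steps, each a Python script; the robot and the scene stay as the last script left them, time stands still between calls to the robot, and variables do not carry over. Pictures are saved under pics/ and viewed, at most 10 in all, crops included, and the job is handed in when it is done.

```bash
mkdir -p pics
python3 - <<'E'
from station import r
import cv2,pickle,numpy as np
d={}
for n in("scene","top","wrist"):
    s=r.snapshot(n); d[n]=s; cv2.imwrite(f"pics/{n}0.png",s["frame"][...,::-1])
    R=np.array(s["R"]); print(n,s["fx"],s["cx"],s["dist_coeffs"],-R.T@s["t"],R[2])
pickle.dump(d,open("s0.pkl","wb"))
a=cv2.imread("pics/top0.png");b=cv2.imread("pics/scene0.png")
print(r.sense())
E
```

```text
scene 388.0988582370675 257.5275912325421 [-0.01818376  0.          0.          0.          0.        ] [1.29937935 0.57114605 0.71619757] [-0.65947785 -0.45647079 -0.59726325]
top 489.7912787788824 260.3445179140597 [-0.02281037  0.          0.          0.          0.        ] [0.37079969 0.07087096 1.71286493] [ 0.13233407  0.00638861 -0.99118458]
wrist 336.17037785443165 250.0709843369425 [0.00085552 0.         0.         0.         0.        ] [0.11722383 0.59300593 0.38445989] [ 0.24403079 -0.08069981 -0.96640391]
{'clock': 0.15, 'joints': array([ 6.88285656e+01,  5.25521510e+00,  7.05641985e+01,  1.13825448e-04,
        1.04266470e+02, -3.24868522e+00]), 'joint_vel': array([ 0.13147344, -0.23297776, -0.20699718,  0.11835563, -0.00802399,
        0.03787895]), 'joint_torque': array([ 1.14438724e-03, -4.47046959e+01, -4.06906593e+01,  6.99028233e-02,
        2.75026780e-02, -8.35972946e-05]), 'tcp_pos': array([0.18466408, 0.57093942, 0.40376341]), 'orientation': array([-1.79914261e+02, -4.97718969e-03,  1.62077275e+02]), 'contact_force': array([0.73331276, 0.81607729, 0.40525528]), 'torque': array([ 0.00103287, -0.03310362,  0.03576464]), 'gripper_force': 0.0, 'opening': 0.08825140181797965}
```

View pics/top0.png

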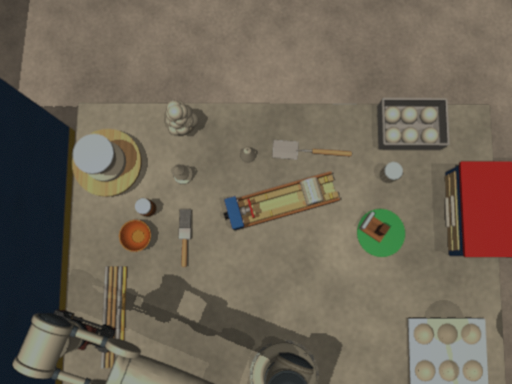

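View pics/scene0.png

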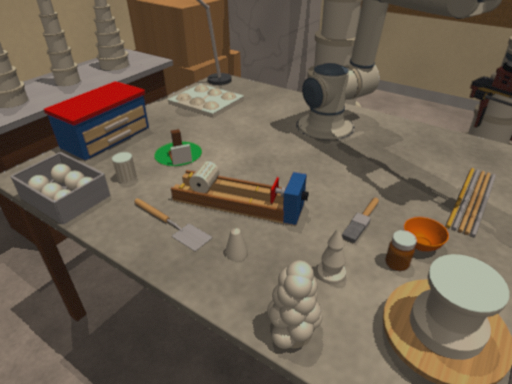

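The top view shows the mat at about (381,233), with the paddle's blade at (369,220) and its post at (382,230). The track runs from its tail at (338,188) to the blue backstop at (234,213), with the drum at (312,190). I'll compute rough positions and then look from close up.

```bash
cat > h.py <<'E'
import cv2,numpy as np
from station import r
def ray(s,uv,z):
    K=np.array([[s["fx"],0,s["cx"]],[0,s["fy"],s["cy"]],[0,0,1]])
    p=cv2.undistortPoints(np.array(uv,float).reshape(-1,1,2),K,np.array(s["dist_coeffs"])).reshape(-1,2)
    R=np.array(s["R"]);c=-R.T@np.array(s["t"])
    d=np.c_[p,np.ones(len(p))]@R
    return c+d*((z-c[2])/d[:,2])[:,None]
def proj(s,X):
    K=np.array([[s["fx"],0,s["cx"]],[0,s["fy"],s["cy"]],[0,0,1]])
    return cv2.projectPoints(np.array(X,float).reshape(-1,1,3),cv2.Rodrigues(np.array(s["R"]))[0],np.array(s["t"],float),K,np.array(s["dist_coeffs"]))[0].reshape(-1,2)
def shot(n,name):
    s=r.snapshot(n); cv2.imwrite(f"pics/{name}.png",s["frame"][...,::-1]); 
    import pickle; pickle.dump(s,open(f"{name}.pkl","wb")); return s
E
python3 - <<'E'
from h import *
import pickle
s=pickle.load(open("s0.pkl","rb"))["top"]
hsv=cv2.cvtColor(s["frame"],cv2.COLOR_RGB2HSV)
g=cv2.inRange(hsv,(45,120,60),(75,255,255)); c=max(cv2.findContours(g,0,2)[0],key=cv2.contourArea)
(u,v),_=cv2.minEnclosingCircle(c); print("mat",ray(s,(u,v),.003))
print("tail,back,drum",ray(s,[(338,188)],.046),ray(s,[(233,213)],.108),ray(s,[(312,190)],.1))
print("blade,post",ray(s,[(369,220)],.065),ray(s,[(383,230)],.095))
m=ray(s,(u,v),.003)[0]
for yaw in (162,180,90,0,-90):
    try: print(yaw,r.inverse_kinematics([m[0]-.0,m[1],.40],[180,0,yaw]))
    except Exception as e: print(e)
# camera offset from TCP, tool frame
w=pickle.load(open("s0.pkl","rb"))["wrist"];c=-np.array(w["R"]).T@w["t"]
from scipy.spatial.transform import Rotation as Ro
T=Ro.from_euler("xyz",[180,0,162.08],degrees=True).as_matrix()
print("cam in tool",T.T@(c-np.array([.18466,.57094,.40376])),"fwd",T.T@np.array(w["R"])[2])
E
```

```text
mat [[ 0.47920736 -0.33981127  0.003     ]]
tail,back,drum [[ 0.62874972 -0.18548854  0.046     ]] [[0.53457553 0.17104982 0.108     ]] [[ 0.61333227 -0.09053533  0.1       ]]
blade,post [[ 0.51699642 -0.28541061  0.065     ]] [[ 0.48136002 -0.32442548  0.095     ]]
162 [ -38.65878862    3.21821226   73.0817263     0.          103.70006144
 -110.65878862]
180 [ -38.65878862    3.21821226   73.0817263     0.          103.70006144
 -128.65878862]
90 [-38.65878862   3.21821226  73.0817263    0.         103.70006144
 -38.65878862]
0 [-3.86587886e+01  3.21821226e+00  7.30817263e+01 -2.54444375e-14
  1.03700061e+02  5.13412114e+01]
-90 [-3.86587886e+01  3.21821226e+00  7.30817263e+01 -2.54444375e-14
  1.03700061e+02  1.41341211e+02]
cam in tool [0.07095408 0.00024609 0.01930011] fwd [-0.25702257 -0.00169929  0.96640391]
```

Run:
```python
from h import *
r.reach([.58,-.02,.42],[180,0,105]); r.wait(.3); shot("wrist","track1")
print(r.sense()["clock"])
r.reach([.485,-.335,.36],[180,0,45]); r.wait(.3); shot("wrist","mat1")
print(r.sense()["clock"],r.sense()["contact_force"])
```

```text
3.0167
4.6333 [-0.77339501 -0.11023784  0.49429093]
```

View pics/track1.png

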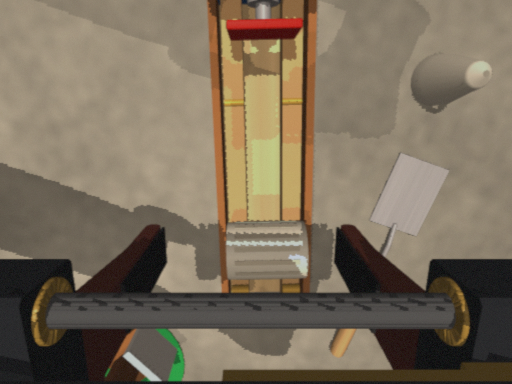

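View pics/mat1.png

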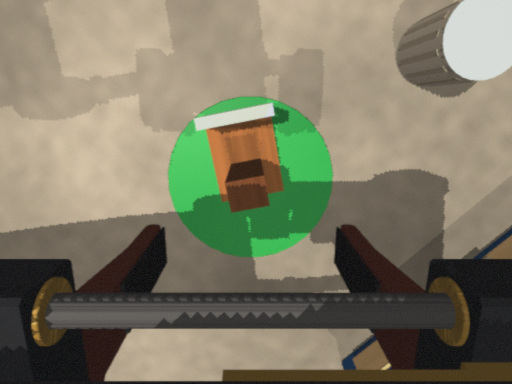

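The track view shows the lip at row 102 (columns 224–303), the pad's front edge at row 38 and the drum around (266,250). The mat view shows the blade's front top edge from (194,117) to (273,103) and the post top around (248,197). I'll enlarge both to pick the corners.

Run:
```python
import cv2,numpy as np
t=cv2.imread("pics/track1.png")[0:300,190:340]; m=cv2.imread("pics/mat1.png")[85:235,160:310]
c=np.hstack([cv2.resize(t,None,fx=2,fy=2,interpolation=2),cv2.resize(m,(500,500),interpolation=2) if 0 else cv2.copyMakeBorder(cv2.resize(m,(500,500),interpolation=2),0,100,0,0,0)])
cv2.imwrite("pics/zoom.png",c)
```

```text
(no output)
```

View pics/zoom.png

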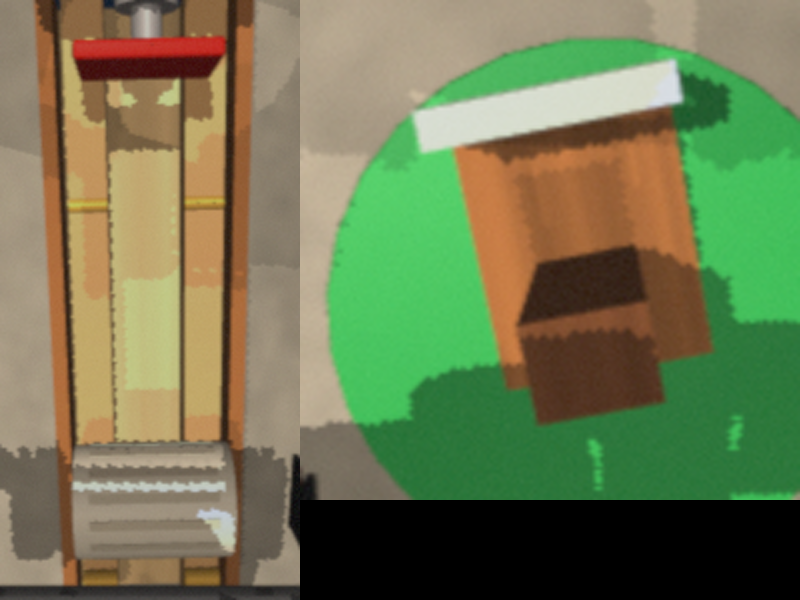

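```bash
cat > geo.py <<'E'
from h import *
import pickle
m=pickle.load(open("mat1.pkl","rb")); t=pickle.load(open("track1.pkl","rb"))
Z=lambda p:(np.array(p,float)-[300,0])/(10/3)+[160,85]-.35
W=lambda p:np.array(p,float)/2+[190,0]-.25
ang=lambda v:np.degrees(np.arctan2(v[1],v[0]))
b=ray(m,Z([(412,113),(677,60),(682,103),(422,153)]),.065)[:,:2]
p=ray(m,Z([(518,326),(646,301),(664,402),(538,425)]),.095)[:,:2]
print("blade w",np.linalg.norm(b[0]-b[1]),np.linalg.norm(b[3]-b[2]),"thick",np.linalg.norm(b[0]-b[3]))
print("post",np.linalg.norm(p[0]-p[1]),np.linalg.norm(p[1]-p[2]))
bl=(b[0]+b[1])/2; pc=p.mean(0)
print("blade-post",np.linalg.norm(bl-pc),ang(bl-pc),"edge yaw",ang(b[0]-b[1])-90,ang(b[3]-b[2])-90)
print("post c",pc,"from blade",bl)
g=cv2.inRange(cv2.cvtColor(m["frame"],cv2.COLOR_RGB2HSV),(45,100,40),(75,255,255)); c=max(cv2.findContours(g,0,2)[0],key=cv2.contourArea)
(u,v),_=cv2.minEnclosingCircle(cv2.convexHull(c)); e=ray(m,cv2.convexHull(c)[:,0],.003)[:,:2].astype(np.float32)
print("mat",cv2.minEnclosingCircle(e.reshape(-1,1,2)))
L=ray(t,W([(107,100),(114,430),(183,100),(182,430)]),.040)[:,:2]
d=(L[0]+L[2])/2-(L[1]+L[3])/2; yaw=ang(d); print("groove w",np.linalg.norm(L[0]-L[2]),np.linalg.norm(L[1]-L[3]),"yaw",yaw,ang(L[0]-L[1]),ang(L[2]-L[3]))
lip=ray(t,W([(66,205.5),(226,202.5)]),.042)[:,:2]; print("lip w",np.linalg.norm(lip[0]-lip[1]),"yaw",ang(lip[0]-lip[1])-90)
ex=np.array([np.cos(np.radians(yaw)),np.sin(np.radians(yaw))]);ey=np.array([-ex[1],ex[0]])
mid=(L[0]+L[2])/2; lc=lip.mean(0)
O=mid+ex*((lc-mid)@ex-.05); print("track O",O,"lip lateral",(lc-O)@ey)
# drum from silhouette rays in track xz-plane: bisect
cam=-np.array(t["R"]).T@t["t"]; s=ray(t,W([(148,443),(156,556)]),.07)
x=(s[:,:2]-O)@ex; cx=(cam[:2]-O)@ex; h=cam[2]-.07
a=np.arctan((x-cx)/h); print("drum x by bisector",cx+h*np.tan(a.mean()),"radius",h/np.cos(a.mean())*np.sin(abs(a[0]-a[1])/2))
e=ray(t,W([(75,500),(232,500)]),.085)[:,:2]; print("drum ends y",(e-O)@ey)
pad=ray(t,W([(75,52),(226,50)]),.095)[:,:2]; print("pad face x",(pad-O)@ex,(pad-O)@ey)
print("inverted tracks height check wall",(ray(t,W([(60,200),(231,200)]),.046)[:,:2]-O)@ey)
E
python3 geo.py
```

```text
blade w 0.06469655327656917 0.06397809693246384 thick 0.009687425794827165
post 0.029325449862723334 0.024001012484182575
blade-post 0.061758095437323836 55.84488118149301 edge yaw 56.04140371779744 55.73041641339091
post c [ 0.48672139 -0.32865962] from blade [ 0.52139457 -0.27755353]
mat ((0.48026978969573975, -0.33797213435173035), 0.08469698578119278)
groove w 0.03786402668569736 0.03838370763695775 yaw 106.12429391440452 106.03821118915967 106.21037620899111
lip w 0.08231857654494386 yaw -253.93675555648963
track O [0.58677805 0.00692393] lip lateral 6.812838419206248e-05
drum x by bisector -0.10152819310388567 radius 0.029603500980576857
drum ends y [ 0.039051   -0.04074919]
pad face x [0.11098825 0.1105394 ] [ 0.03085642 -0.03180507]
inverted tracks height check wall [ 0.04385243 -0.04300145]
```

```bash
cat >> h.py <<'E'
P=np.array([.4867,-.3287]);PY=55.85
O=np.array([.58678,.00692]);TY=106.12
u2=lambda a:np.array([np.cos(np.radians(a)),np.sin(np.radians(a))])
ex=u2(TY);GH=.045+.163
def tpos(blade_x,under): return [*(O+ex*(blade_x-.062)),under+GH]
def force(n=20):
    F=[]
    for _ in range(n): r.wait(.01); F.append(r.sense()["contact_force"])
    F=np.array(F); return F.mean(0),F.std(0)
E
python3 - <<'E'
from h import *
r.reach([*P,.29],[180,0,PY]); r.servo_line([*P,.003+GH],speed=.08)
r.grab(40); s=r.sense(); print(s["opening"],s["gripper_force"],s["contact_force"],s["clock"])
r.servo_line([*P,.36],speed=.12)
r.reach(tpos(-.168,.152),[180,0,TY]); r.wait(.3); shot("wrist","hov")
print(force(),r.sense()["clock"],r.sense()["tcp_pos"]-tpos(-.168,.152))
shot("scene","hovs")
E
```

```text
0.03000961740434596 39.966604113578796 [-0.1523725  -0.02906325 -0.01894691] 7.075
(array([ 0.03634799,  0.15794276, -2.16769185]), array([0.52181534, 0.55497984, 0.59785675])) 9.8 [-0.00023521 -0.00032595  0.00021134]
```

View pics/hov.png

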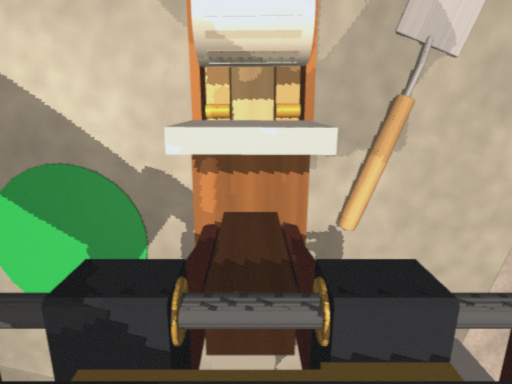

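The hover view shows the blade (top edge row 122, columns 166–337) centred on the rails (205–300) and held square, with the drum ahead of it. I'll lower it and push.

Run:
```python
from h import *
import pickle
s=pickle.load(open("hov.pkl","rb"));ey=np.array([-ex[1],ex[0]])
print("blade top edge expected px",[proj(s,[*(O+ex*-.168+ey*y),.214])[0].round(1) for y in(.032,-.032)])
U=.051
r.servo_line(tpos(-.168,U),speed=.1); r.wait(.2)
b,_=force(30); 
f=lambda n=10:float(-(force(n)[0]-b)[:2]@ex)
print("bias",b)
r.servo_line(tpos(-.140,U),speed=.04)
r.servo_line(tpos(-.120,U),speed=.015); print("contact f",f())
r.servo_line(tpos(0,U),speed=.03); print("at 0",f(),r.sense()["clock"])
x=0
while x<.034:
    x+=.004; r.servo_line(tpos(x,U),speed=.012); g=f(6); print(round(x,3),round(g,2))
    if g>5: break
print(r.sense()["clock"]); shot("wrist","lip")
pickle.dump((b,x),open("st.pkl","wb"))
```

```text
blade top edge expected px [array([167.7, 127.1]), array([339.7, 126.7])]
bias [ 0.26885593 -0.11965876 -2.22360058]
contact f -0.2297642799049795
at 0 -0.3771664193205638 18.1083
0.004 0.16
0.008 0.64
0.012 0.23
0.016 0.1
0.02 -0.14
0.024 0.09
0.028 -0.28
0.032 -0.21
0.036 -0.32
22.9083
```

View pics/lip.png

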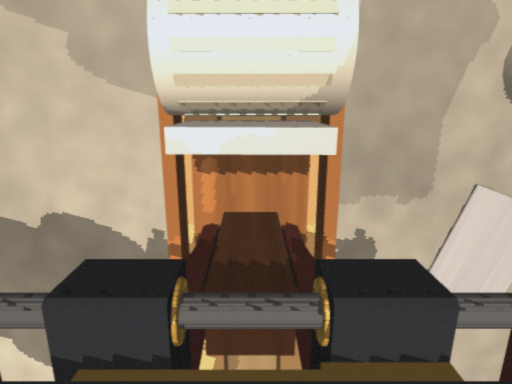

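The drum sits ahead of the blade, beyond the lip (its lower edge at row 112, blade top at row 125). Next I'll find the pad by feel.

Run:
```python
from h import *
import pickle
b,x=pickle.load(open("st.pkl","rb"));U=.051
f=lambda n=10:float(-(force(n)[0]-b)[:2]@ex)
go=lambda x:r.servo_line(tpos(x,U),speed=.01)
x=.044; go(x); g=f(); print(x,g)
while g<5 and x<.064:
    x+=.001 if g<3 else .0006; go(x); g=f(12); print(round(x,4),round(g,2))
print("hold",r.sense()["clock"])
for i in range(7):
    g=f(30); print(round(x,4),round(g,2),end="; ")
    if abs(g-6)>.35: x+=float(np.clip((6-g)/1.5*.6,-1,1))*.001; go(x)
print(r.sense()["clock"]); shot("wrist","press")
pickle.dump((b,x),open("st.pkl","wb"))
```

```text
0.044 -0.37785508546761465
0.045 -0.24
0.046 0.35
0.047 0.07
0.048 2.58
0.049 4.95
0.0496 5.11
hold 26.0917
0.0496 5.42; 0.0498 5.6; 0.05 5.79; 0.05 5.62; 0.0501 5.89; 0.0501 5.97; 0.0501 5.88; 28.5917
```

```bash
python3 - <<'E'
from h import *
import pickle
b,x=pickle.load(open("st.pkl","rb"));U=.051
f=lambda n=10:float(-(force(n)[0]-b)[:2]@ex)
print("hold",f(120))
r.servo_line(tpos(x-.008,U),speed=.004); print("eased",f(10))
r.servo_line(tpos(x-.025,U),speed=.01); print("free",f(30))
r.servo_line(tpos(-.03,U),speed=.06); 
r.servo_line(tpos(-.03,.152),speed=.12)
shot("wrist","after"); shot("scene","afters"); print(r.sense()["clock"])
m=np.array([.4803,-.3380]); Q=m-.0185*u2(PY)
r.reach([*Q,.36],[180,0,PY]); r.servo_line([*Q,.02+GH],speed=.12); r.wait(.2)
b0=force(20)[0][2]; z=.006
while z>-.002:
    r.servo_line([*Q,z+GH],speed=.03); g=force(8)[0][2]-b0; print(round(z,4),round(g,2))
    if g>1.5: break
    z-=.0007
print(r.sense()["clock"])
shot("wrist","place")
E
python3 - <<'E'
import cv2,numpy as np
a=cv2.imread("pics/after.png");b=cv2.imread("pics/place.png")
cv2.imwrite("pics/cmp.png",cv2.resize(np.hstack([a,b]),(800,300)))
E
```

```text
hold 5.971224729347974
eased -0.1714559782708625
free -0.13993328501245159
36.1333
0.006 -0.18
0.0053 0.06
0.0046 -0.28
0.0039 0.09
0.0032 0.04
0.0025 3.26
41.1917
```

View pics/cmp.png

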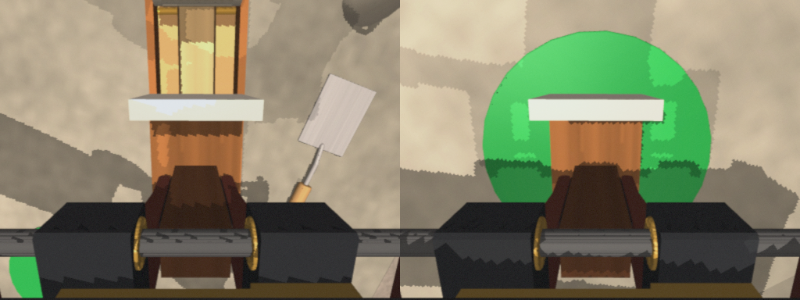

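The paddle stands on the mat: blade at about (595,108) in the right half, with the mat visible all round the front. I'll release it, retreat and check both.

Run:
```python
from h import *
r.let_go(); r.wait(.3)
p=r.sense()["tcp_pos"]; r.servo_line([p[0],p[1],.33],speed=.1)
a=shot("wrist","fin_m")
r.reach([.58,-.02,.42],[180,0,105]); r.wait(.3); t=shot("wrist","fin_t")["frame"]
print(r.sense()["clock"])
cv2.imwrite("pics/fin.png",cv2.resize(np.hstack([a["frame"],t])[...,::-1],(800,300)))
```

```text
45.6417
```

View pics/fin.png

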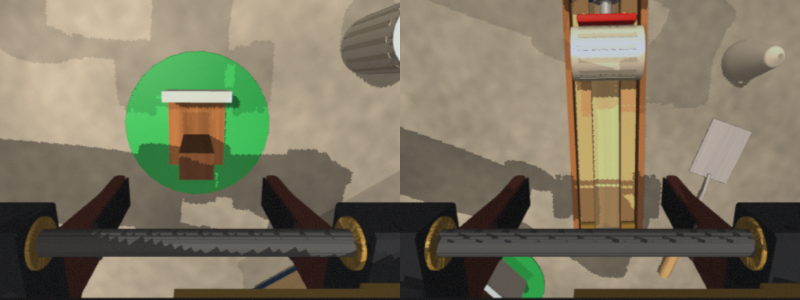

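The paddle stands upright within the mat (left half, 160–232 by 92–180). The drum lies in the pocket against the pad (right half, rows 25–80).

```bash
python3 -c "
from station import r
print(r.hand_in())"
```

```text
the job is handed in; nothing more can be done
None
```

I handed the job in at about 46 s: the drum was held against the pad at about 6 N for over 2 s and left at rest in the pocket, and the paddle stands upright wholly on its mat.

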